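# Four more minutes on the centrifuge

### The arm

A 6-joint arm with a two-finger parallel gripper is mounted at the origin on the work surface. World frame = base frame: x ahead of the robot, y to its left, z up, the work surface at z = 0. Lengths are in mm, angles in rad, forces in N, time in s.
With the tool pointing down it reaches from about 325 to 750 mm from the base axis. Payload 7.6 kg.
Tool frame: the origin (TCP) lies at the very end of the fingers, on their centre line; the grasp point (between the pads) lies 19 mm behind it; z points along the fingers, y is the line along which they close (so a half turn about z gives the same grasp; the last joint's range is limited). The gripper opens to 85 mm and grips with 20 to 120 N. Pads are 22 mm wide; open, the fingers measure 114 mm over their backs; the gripper's body (76 mm by 85 mm) begins 54 mm behind the grasp point. The pads swing forward as they close: fully open they stand 13 mm farther back than shut.
Start: joints at [-1.198, 0.052, 1.401, -0, 1.689, -0.07], TCP at [224.974, -474.376, 231.323] pointing down, gripper open.
Joint ranges: [-2.9, 2.9], [-0.91, 2.17], [0.12, 2.37], [-1.06, 4.2], [0.26, 2.73], [-2.93, 2.93]. Speed limits (rad/s): [2.57, 2.57, 3.01, 3.14, 3.14, 3.14].

### API

Orientations are given as a 3x3 rotation matrix whose columns are the frame's x, y, z axes.
In Python, from station import manip, vision, job gives the robot as it stands.
- The arm moves only by the tool carry_out, never from a script. Its argument "rows" is a list of rows, each a list of 3 entries, a list of its own where there are three numbers: the shift along the world's x, y, z as a fraction of full scale, then the turn, a rotation vector about the world's x, y, z as a fraction of full scale, then the opening, from 0 (shut) to 1 (fully open). A call has 1 to 12 rows; each row shifts and turns the commanded pose from where the row before left it; what a row does not reach is not made up. Full scale, the value 1, is 200 mm for a shift and 0.5 rad for a turn. A row lasts 1/8 s, in which the tool goes at most 62.5 mm and 10.7 degrees, less where a joint would pass 70% of its speed; a pose out of reach is approached as far as the arm can. A call with a number of a shift or a turn outside -1 to 1 is refused whole. A call with a gripper value outside its range is refused whole. The fingers move at their own pace and stop on an object; "newtons" is the grip in N (left out, the last holds). Time passes only in rows, so rows that do not move let the fingers close. It gives the time, the measured TCP pose, the force, the opening and the grip force at its end, in the units of the state.
- manip.get_obs(): the state, without advancing time (a new reading comes with each control period).
- vision.camera(name): name is "scene" or "top"; returns a dict with "pixels" (384x512x3 uint8, red, green, blue), "camera_matrix" (3x3 intrinsics, pixels), "extrinsics" (4x4, takes a point from camera to world coordinates). Camera axes: x right, y down, z forward; pixel columns grow to the right and rows downward; lengths in mm; the calibration is good to about 2 mm. A picture is of the moment at which its call begins. There is no depth.
- job.job_done(): hands the job in; it is judged then, once.
The state is a dict: "clock": time; "joint_positions": joint angles; "qvel": joint speeds; "joint_efforts": joint torques, N m; "tool_pos": TCP position; "eef_rot": TCP orientation; "wrist_force": force on the tool from outside, world axes, zero at the start; "ft_torque": the same for the moment, N m; "grip_width": finger opening in mm; "grasp_force": force on a finger pad.
Only numpy, scipy, OpenCV 4.12 (cv2) and the standard library are available. Lean on these libraries where they do the work, as an engineer would, in place of code of your own. Each camera call takes 0.05 s, during which the arm holds its last target. There are 200 camera calls.

### The job

The spin needs four more minutes. Push the bar of the centrifuge's timer dial (the large dial with the bar grip, at the left end of the sloping console) round with one fingertip, clockwise, exactly four clicks on from where it now stands (a click is a minute), then press the round start button in and let it spring back out. This is fingertip work: grip and lift nothing, and leave the round speed knob, the square stop button and everything standing around the console as they are.

Things in the scene. Friction and masses are not known exactly. Their poses are not given: they have to be found in the camera images.
- centrifuge: Cream benchtop centrifuge, 438 deep x 340 wide x 170 high, fixed. Origin: centre of its underside, on the bench; +x from front (console, towards the robot) to back, +y to its left seen from the robot. Its front 122 mm are a console face sloping up away from the robot at 20 degrees, from 70 to 114 mm high; behind that the chamber box rises to 145 mm and bears the round lid.
- timer_hub (a point): Timer dial, left end of the console: black skirt 60 across, top 7.5 over the face; across it a bar grip 14 wide, 50 long, its top 27 over the face (a 4 wide ridge in its middle is 54 long, 29.5 high); white line at the pointer end. Point: on the dial's axis, top of the bar. Axes turn with the dial: z out of the console along the dial's axis, y along the bar to the pointer end, x across the bar.
- timer_pointer (a point): Top of the bar's pointer end (white line), 27 mm from the dial's axis, axes as timer_hub. To turn the dial clockwise, push towards own +x on the bar's side at x = -7 mm near the pointer end, or towards -x on the side at x = +7 mm near the tail end. 60 mm round the axis are clear of other controls.
- timer_dial (a joint): Dial angle, rad, growing clockwise as seen from outside the console; stops at 0 (pointer left) and 3.14 (pointer right). Click positions every 0.349 rad (20 degrees) from 0; starts at rest in one of 0 to 3. A sprung click stop: about 0.1 N m at the peak (5 N at 20 mm from the axis); half-way, 0.175 rad on, the dial gives way and snaps on into the next position; let go, it settles in the nearest.
- start_top (a point): Round start button, 26 across in a dark 34 mm collar, 20 mm left of the console's middle: middle of its top, 11 mm above the face; z points out of the console, the button is pressed along -z. Nothing else within 40 mm.
- start_button (a joint): Travel of the start button in m: 0 out, 0.005 fully in, sprung: 1.5 N to start moving, 4.5 N fully in. It counts as pressed from 0.0035.
- stop_top (a point): Square stop button, 23 across, to the right of the start button (58 mm between centres): middle of its top, 9 mm above the console face. To be left alone.
- stop_button (a joint): Travel of the stop button in m: 0 out, 0.005 fully in. Springs as the start button's.
- speed_mark (a point): White mark on the rim of the round fluted speed knob (36 across, 19.5 high over the console face, at the right end of the console), 17 mm from its axis. To be left alone.
- tube_mid (a point): Bystander: white screw-cap tube, 32 across, 85 high, standing on the bench in front of the console; its middle.
- bucket_mid (a point): Bystander: aluminium rotor bucket, open round cup 60 across (76 over its two pivot pins), 75 high, in front of the console; its middle.
- marker_mid (a point): Bystander: marker pen lying on the bench in front of the console, 125 long, 14 thick; a point in it, 40 mm from its tail.
- vial_mid (a point): Bystander: amber vial, 30 across, 50 high, standing on the front right corner of the centrifuge's chamber box, behind the speed knob; its middle.
- rack_mid (a point): Bystander: white rack 100 x 200 with five capped tubes, 111 high, standing left of the centrifuge; 30 mm above the bench in its middle.
- rotor_mid (a point): Bystander: heavy black rotor, 180 across, 130 high with its knob, standing right of the centrifuge; 45 mm above the bench on its axis.
- spray_mid (a point): Bystander: white spray bottle, 70 across, 186 high, on the bench to the left; 70 mm above the bench on its axis.

How it is judged:
By the outcome, as a careful person would: the job done as asked, in the order asked, and still so for the second after the job is handed in, with the robot touching nothing.
It also fails if it takes over 58 s, if anything falls off the work surface, if the arm or the gripper's body presses on something with over 40 N, if the wrist force passes 120 N, or if a joint passes its speed limit or range.

## Working session

There is one attempt and no reset: what is moved stays moved. The work goes in short steps, Python scripts to look and compute and a tool call to move; the robot and the scene stay as the last step left them, time stands still between calls to the robot, and variables do not carry over. Pictures are saved under pics/ and viewed, at most 12 in all, crops included, and the job is handed in when it is done.

Besides the shell and the picture viewer there is one more tool, called as name(argument=value, ...) on one line, values as JSON. carry_out: Moves the arm, as the interface text tells. Its arguments: {"type":"object","properties":{"rows":{"type":"array"},"newtons":{"type":"number"}},"required":["rows"]}

```bash
mkdir -p pics; ls
python3 - <<'E'
from station import manip,vision,job
import cv2,numpy as np
for n in ("scene","top"):
    c=vision.camera(n); cv2.imwrite(f"pics/{n}0.png",c["pixels"][:,:,::-1]); np.savez(f"{n}_cal.npz",K=c["camera_matrix"],E=c["extrinsics"]); print(c["camera_matrix"],c["extrinsics"])
o=manip.get_obs();print(o)
E
```

```text
pics
[[388.74850662   0.         246.40904187]
 [  0.         388.74850662 188.84374204]
 [  0.           0.           1.        ]] [[ 7.82005446e-01  3.69528374e-01 -5.01912605e-01  1.02787762e+03]
 [ 6.22979923e-01 -4.38788927e-01  6.47580337e-01 -5.81381922e+02]
 [ 1.90656150e-02 -8.19092827e-01 -5.73344089e-01  6.36780569e+02]
 [ 0.00000000e+00  0.00000000e+00  0.00000000e+00  1.00000000e+00]]
[[413.14105811   0.         251.75397431]
 [  0.         413.14105811 199.83378692]
 [  0.           0.           1.        ]] [[ 2.92382848e-02 -9.89713490e-01  1.40044029e-01  4.40880157e+02]
 [-9.99390932e-01 -2.62745741e-02  2.29654651e-02  1.15459929e+01]
 [-1.90496334e-02 -1.40630204e-01 -9.89878910e-01  1.06612608e+03]
 [ 0.00000000e+00  0.00000000e+00  0.00000000e+00  1.00000000e+00]]
{'clock': 0.1, 'joint_positions': array([-1.19830228e+00,  5.27728003e-02,  1.40160906e+00,  1.37391823e-06,
        1.68860287e+00, -7.02758067e-02]), 'qvel': array([ 0.00121987, -0.00202967, -0.00411869, -0.00054633,  0.00151968,
        0.0006811 ]), 'joint_efforts': array([ 2.22389877e-03, -3.82582927e+01, -3.60985029e+01, -1.38614811e-05,
        4.76065688e-03, -4.17139177e-06]), 'tool_pos': array([ 224.86903196, -474.11086711,  230.56429448]), 'eef_rot': array([[ 9.03568360e-01,  4.28443653e-01, -5.05360867e-04],
       [ 4.28443940e-01, -9.03567434e-01,  1.29710793e-03],
       [ 9.91100384e-05, -1.38854449e-03, -9.99999031e-01]]), 'wrist_force': array([-0.33160486, -0.69751575, -0.22187542]), 'ft_torque': array([ 0.01575973,  0.01228171, -0.00049137]), 'grasp_force': 0.0, 'grip_width': 85.8781094277124}
```

Run:
```python
import cv2
a=cv2.imread("pics/top0.png");b=cv2.imread("pics/scene0.png")
cv2.imwrite("pics/top0b.png",cv2.resize(a,(768,576),interpolation=cv2.INTER_CUBIC))
cv2.imwrite("pics/scene0b.png",cv2.resize(b,(768,576),interpolation=cv2.INTER_CUBIC))
```

```text
(no output)
```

View pics/top0b.png

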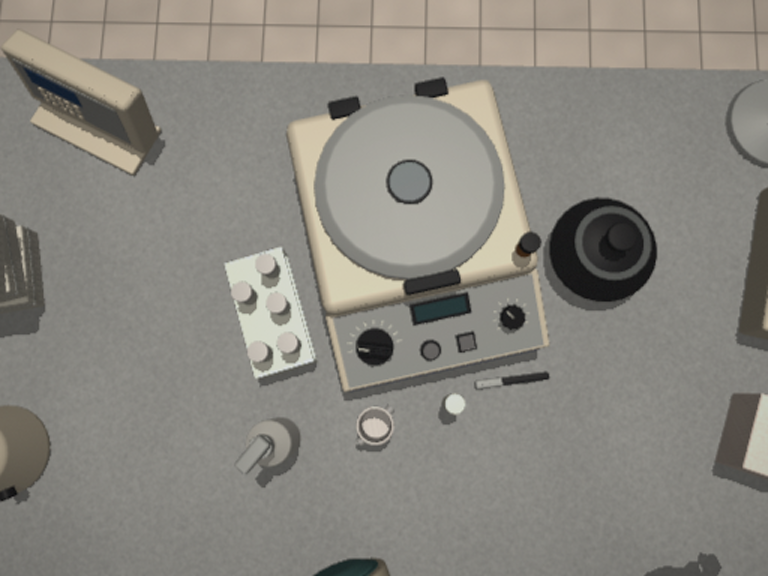

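View pics/scene0b.png

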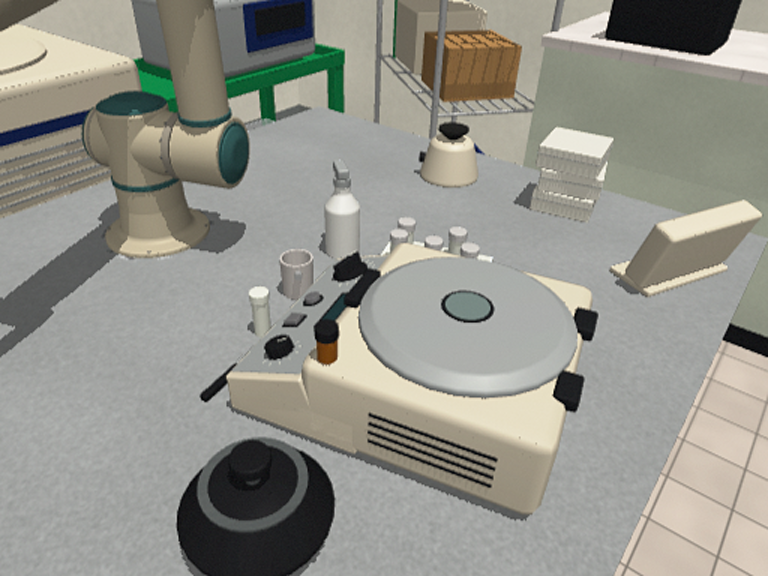

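Top view (768 px scale): the dial is at about (375,347) with the white line pointing left, start at (430,350), stop at (466,342). The bucket (375,425) and tube (455,404) stand in front. I'll enlarge the console next.

Run:
```python
import cv2,numpy as np
a=cv2.imread("pics/top0.png");b=cv2.imread("pics/scene0.png")
f=lambda i,x,y,w,h,s:cv2.resize(i[y:y+h,x:x+w],(w*s,h*s),interpolation=cv2.INTER_CUBIC)
# top crop origin (210,190), x5 ; scene crop origin (160,160) x5
cv2.imwrite("pics/crop_t.png",f(a,210,180,160,85,5))
cv2.imwrite("pics/crop_s.png",f(b,140,160,130,110,5))
```

```text
(no output)
```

View pics/crop_t.png

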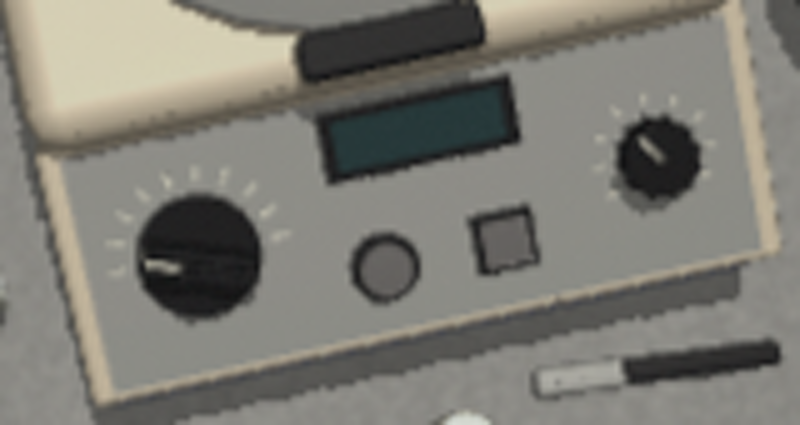

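View pics/crop_s.png

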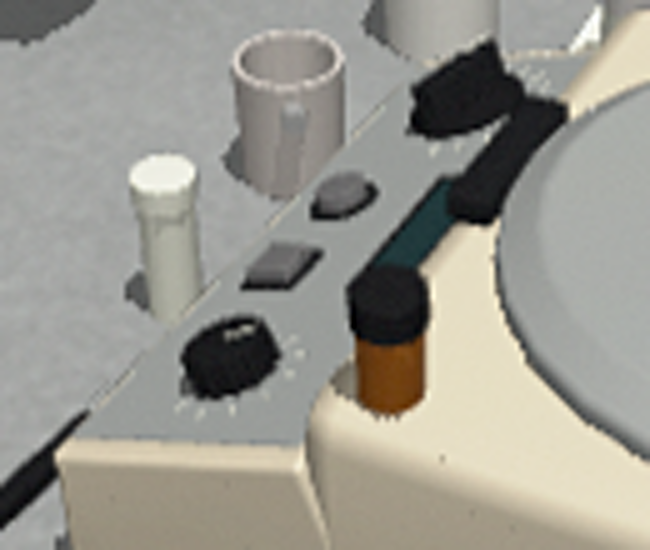

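The crop shows tick marks starting at crop (117,272), and the white line from (180,269) to (145,265). That line is parallel to the second tick, so the dial stands at click 1 and the target is click 5. Next I fit the machine pose using both views.

```bash
cat > h.py <<'E'
import numpy as np
from scipy.optimize import least_squares
C={n:np.load(f"{n}_cal.npz") for n in("top","scene")}
def proj(n,p):
    K,E=C[n]["K"],C[n]["E"]; q=K@(E[:3,:3].T@(np.asarray(p)-E[:3,3])); return q[:2]/q[2]
c20,s20=np.cos(np.radians(20)),np.sin(np.radians(20))
def Rm(yaw):
    c,s=np.cos(yaw),np.sin(yaw); return np.array([[c,-s,0],[s,c,0],[0,0,1]])
def face(m,u,y,h): # machine pose, up-slope, left, height over the face
    return np.array([m[0],m[1],0])+Rm(m[2])@np.array([-219+u*c20-h*s20,y,70+u*s20+h*c20])
def dialpt(m,ud,yd,ang,r,h): # pointer direction: ang 0 = left, 90 = up-slope
    return face(m,ud+r*np.sin(ang),yd+r*np.cos(ang),h)
off={"top":(210,180),"scene":(140,160)}
px=lambda n,x,y:np.array([(x+.5)/5-.5+off[n][0],(y+.5)/5-.5+off[n][1]])
E
cat > fit.py <<'E'
from h import *
d=np.radians
def model(p):
    m=p[:3];us,ud,yd,a,rt,ust=p[3:]
    L=[("top",100,403,face(m,0,170,0),.4),("top",778,250,face(m,0,-170,0),.4),("scene",60,452,face(m,0,-170,0),.4),
    ("top",386,268,face(m,us,20,11),1),("scene",345,188,face(m,us,20,11),1),
    ("top",505,241,face(m,ust,-38,9),1),("scene",283,261,face(m,ust,-38,9),1),
    ("top",199,256,face(m,ud,yd,7.5),1),("top",145,265,dialpt(m,ud,yd,a,27,28.5),1)]
    for k,(x,y) in enumerate([(117,272),(115,244),(124,215),(142,190),(167,175),(195,170),(224,174),(250,186),(269,208),(282,234)]):
        L.append(("top",x,y,dialpt(m,ud,yd,d(20*k),rt,0),.7))
    return L
def res(p): return np.concatenate([w*(proj(n,P)-px(n,x,y)) for n,x,y,P,w in model(p)])
r=least_squares(res,[640,0,.2,45,45,110,.35,40,45],loss="soft_l1")
p=r.x;np.save("p.npy",p);print(p.round(3),"ang",np.degrees(p[6]))
for n,x,y,P,w in model(p): print(n,x,y,(5*(proj(n,P)-px(n,x,y))).round(1))
m=p[:3];print("hub",face(m,p[4],p[5],27),"start",face(m,p[3],20,11))
E
python3 fit.py
```

```text
[ 6.90704e+02 -2.25220e+01  2.52000e-01  3.56030e+01  5.94640e+01
  1.04047e+02  6.58500e+00  3.99070e+01  3.48920e+01] ang 377.27793359551555
top 100 403 [-8.8 -3.3]
top 778 250 [ 4.5 -8.2]
scene 60 452 [-1.6  5.1]
top 386 268 [-0.5 -1.6]
scene 345 188 [-2.1 -2.5]
top 505 241 [ 0.1 -1.6]
scene 283 261 [-1.9 -3.3]
top 199 256 [0.8 0.4]
top 145 265 [-1.4 -0.1]
top 117 272 [-0.4 -1.2]
top 115 244 [ 0.1 -1.5]
top 124 215 [-0.2  0.2]
top 142 190 [-0.3  2.2]
top 167 175 [-0.4  1.5]
top 195 170 [ 0.4 -0. ]
top 224 174 [ 0.7 -0.6]
top 250 186 [0.7 0.3]
top 269 208 [ 1.4 -0.8]
top 282 234 [-0.6 -0.7]
hub [497.86879489  35.33285876 115.70962011] start [502.38038073 -50.28759031  92.51366605]
```

The fit is good: the dial is at click 1 and the hub at about (498, 35, 116). I'll shut the fingers and tilt the tool square to the face. The bar gets pushed with the flat -x side of the fingertips, turning the tool along with the dial.

```bash
cat > plan.py <<'E'
from h import *
from station import manip
from scipy.spatial.transform import Rotation as S
p=np.load("p.npy"); m=p[:3]
def R_at(a): # tool z into the face, tool x = -t(a)
    Y=Rm(m[2]); z=-Y@[-s20,0,c20]
    t=Y@(np.cos(a)*np.array([c20,0,s20])-np.sin(a)*np.array([0,1,0])); x=-t
    return np.column_stack([x,np.cross(z,x),z])
def push(a,gap,h,r=20,half=11): # finger centre when its face is gap short of the bar at dial angle a
    a=np.radians(a); k=7+half+gap
    return face(m,p[4]+r*np.sin(a)-k*np.cos(a),p[5]+r*np.cos(a)+k*np.sin(a),h),R_at(a)
def start(h,a=100): return face(m,p[3],20,h),R_at(np.radians(a))
def go(T,n,cur=None):
    P,R=T
    if cur is None: o=manip.get_obs(); cur=(o["tool_pos"],o["eef_rot"])
    d=P-cur[0]; w=S.from_matrix(R@np.asarray(cur[1]).T).as_rotvec()
    print("target",P.round(1),"d mm",d.round(1),"deg",np.degrees(np.linalg.norm(w)).round(1),"| row x",n,":",(d/200/n).round(4),(w/.5/n).round(4))
def local(o=None): # TCP in face coords (u,left,h) relative to the hub
    o=o or manip.get_obs(); q=Rm(m[2]).T@(o["tool_pos"]-face(m,p[4],p[5],0))
    return np.array([q[0]*c20+q[2]*s20,q[1],-q[0]*s20+q[2]*c20])
E
python3 -c "
from plan import *
go(push(20,8,130),12)"
```

```text
target [440.8  49.3 206.5] d mm [216.  523.4 -24.1] deg 149.5 | row x 12 : [ 0.09    0.2181 -0.01  ] [-0.0678 -0.0393  0.4279]
```

carry_out(rows=[[[0.06,0.16,0],[-0.04,-0.03,0.32],0],[[0.06,0.16,0],[-0.04,-0.03,0.32],0],[[0.06,0.16,0],[-0.04,-0.03,0.32],0],[[0.06,0.16,0],[-0.04,-0.03,0.32],0],[[0.06,0.16,0],[-0.04,-0.03,0.32],0],[[0.06,0.16,0],[-0.04,-0.03,0.32],0],[[0.06,0.16,0],[-0.04,-0.03,0.32],0],[[0.06,0.16,0],[-0.04,-0.03,0.32],0],[[0.06,0.16,0],[-0.04,-0.03,0.32],0],[[0.06,0.16,0],[-0.04,-0.03,0.32],0],[[0.06,0.16,0],[-0.04,-0.03,0.32],0],[[0.06,0.16,0],[-0.04,-0.03,0.32],0]])

```text
clock: 1.6
tool_pos: [369.0, -89.2, 231.0]
eef_rot: [[-0.701, 0.667, 0.253], [0.691, 0.723, 0.011], [-0.176, 0.182, -0.967]]
wrist_force: [0.3, -0.4, -0.3]
grip_width: -0.5
grasp_force: 0.0
```

```bash
python3 -c "
from plan import *
go(push(20,8,130),6);print(manip.get_obs()['joint_positions'])"
```

```text
target [440.8  49.3 206.5] d mm [ 71.8 138.5 -24.6] deg 38.0 | row x 6 : [ 0.0598  0.1154 -0.0205] [-0.0406 -0.0371  0.2144]
[-0.41847442 -0.59430182  1.94733389  0.11274884  1.55836753 -1.21611355]
```

carry_out(rows=[[[0.06,0.115,-0.02],[-0.04,-0.037,0.214],0],[[0.06,0.115,-0.02],[-0.04,-0.037,0.214],0],[[0.06,0.115,-0.02],[-0.04,-0.037,0.214],0],[[0.06,0.115,-0.02],[-0.04,-0.037,0.214],0],[[0.06,0.115,-0.02],[-0.04,-0.037,0.214],0],[[0.06,0.115,-0.02],[-0.04,-0.037,0.214],0],[[0,0,0],[0,0,0],0],[[0,0,0],[0,0,0],0]])

```text
clock: 2.6
tool_pos: [440.7, 47.2, 207.2]
eef_rot: [[-0.94, 0.085, 0.33], [0.119, 0.989, 0.085], [-0.32, 0.119, -0.94]]
wrist_force: [0.2, 0.1, -0.4]
grip_width: 0.4
grasp_force: 0.0
```

```bash
python3 -c "
from plan import *
from station import vision
import cv2
go(push(20,8,50),6);print(manip.get_obs()['joint_positions'],local())
b=vision.camera('scene')['pixels'][:,:,::-1]
cv2.imwrite('pics/s1.png',cv2.resize(b[60:220,140:320],None,fx=3.5,fy=3.5,interpolation=cv2.INTER_CUBIC))"
```

```text
target [467.3  56.1 131.3] d mm [ 26.6   8.8 -75.9] deg 0.5 | row x 6 : [ 0.0222  0.0074 -0.0633] [-0.0009 -0.0005  0.0026]
[-0.03889915 -0.46402109  1.92495212  0.10053795  1.34714493 -1.50984374] [-17.91373952  25.74954785 130.934551  ]
```

View pics/s1.png

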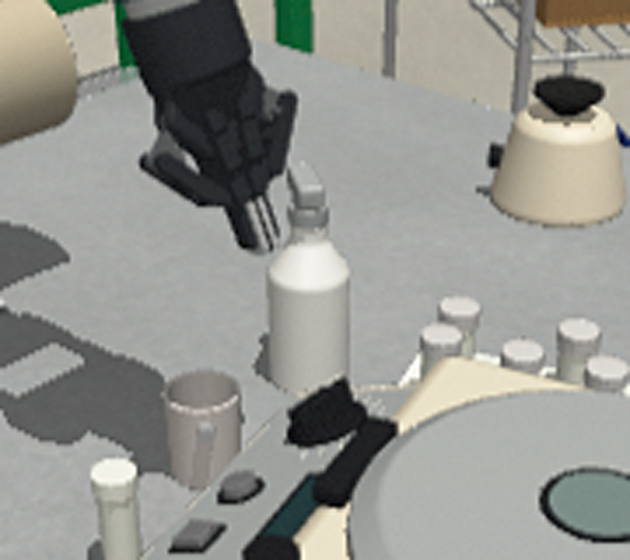

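The gripper is shut, with its tip at crop (262,245), clear of the bottle and well above the dial at (325,410). I'll descend beside the bar.

carry_out(rows=[[[0.022,0.007,-0.063],[0,0,0],0],[[0.022,0.007,-0.063],[0,0,0],0],[[0.022,0.007,-0.063],[0,0,0],0],[[0.022,0.007,-0.063],[0,0,0],0],[[0.022,0.007,-0.063],[0,0,0],0],[[0.022,0.007,-0.063],[0,0,0],0],[[0,0,0],[0,0,0],0],[[0,0,0],[0,0,0],0]])

```text
clock: 3.65
tool_pos: [467.6, 56.0, 132.1]
eef_rot: [[-0.94, 0.083, 0.331], [0.118, 0.989, 0.086], [-0.321, 0.119, -0.94]]
wrist_force: [-0.7, 0.4, 0.6]
grip_width: 0.1
grasp_force: 0.0
```

```bash
python3 -c "
from plan import *
print(local());go(push(20,8,14),6)"
```

```text
[-17.130347    27.59527901  50.65451836]
target [479.3  59.1  97.5] d mm [ 11.7   3.1 -34.6] deg 0.4 | row x 6 : [ 0.0097  0.0026 -0.0288] [-0.0009 -0.0002  0.002 ]
```

carry_out(rows=[[[0.01,0.0025,-0.029],[0,0,0],0],[[0.01,0.0025,-0.029],[0,0,0],0],[[0.01,0.0025,-0.029],[0,0,0],0],[[0.01,0.0025,-0.029],[0,0,0],0],[[0.01,0.0025,-0.029],[0,0,0],0],[[0.01,0.0025,-0.029],[0,0,0],0],[[0,0,0],[0,0,0],0],[[0,0,0],[0,0,0],0]])

```text
clock: 4.65
tool_pos: [479.5, 59.0, 97.1]
eef_rot: [[-0.94, 0.083, 0.331], [0.118, 0.989, 0.086], [-0.32, 0.119, -0.94]]
wrist_force: [-0.4, 0.2, 0.5]
grip_width: 0.2
grasp_force: 0.0
```

```bash
python3 -c "
from plan import *
print(local(), manip.get_obs()['wrist_force']);go(push(20,1,14),4)
from station import vision
import cv2
b=vision.camera('scene')['pixels'][:,:,::-1];t=vision.camera('top')['pixels'][:,:,::-1]
f=lambda i:cv2.resize(i,(400,400),interpolation=cv2.INTER_CUBIC)
cv2.imwrite('pics/s2.png',cv2.hconcat([f(b[130:200,200:270]),f(t[195:265,215:285])]))"
```

```text
[-17.58683943  27.52896416  13.56121394] [-0.39292839  0.15413257  0.51906081]
target [485.9  58.4  99.7] d mm [ 6.4 -0.7  2.7] deg 0.4 | row x 4 : [ 0.008  -0.0008  0.0033] [-0.0013 -0.0004  0.0031]
```

View pics/s2.png

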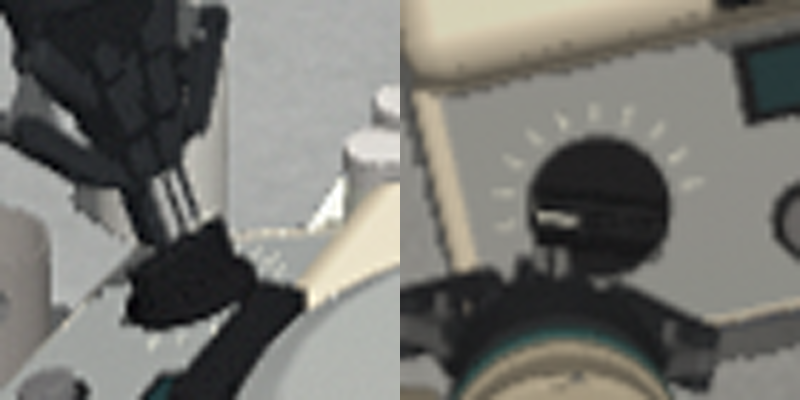

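The fingertip stands just down-slope of the pointer end, touching nothing. Next I work out the arc rows, with a first push to about 55°.

```bash
cat >> plan.py <<'E'
def arc(a0,a1,n,gap,h=14,corr=0):
    A=np.linspace(a0,a1,n+1); T=[push(a,gap,h) for a in A]
    for i in range(n): print(A[i+1].round(1),((T[i+1][0]-T[i][0])/200).round(4),(S.from_matrix(T[i+1][1]@T[i][1].T).as_rotvec()/.5).round(3))
E
python3 -c "
from plan import *
go(push(20,0,14),4)
arc(20,55,7,0)"
```

```text
target [486.8  58.2 100. ] d mm [ 7.3 -0.8  2.8] deg 0.4 | row x 4 : [ 0.0091 -0.001   0.0035] [-0.0013 -0.0002  0.0031]
25.0 [0.0091 0.0064 0.0038] [ 0.058  0.015 -0.164]
30.0 [0.0096 0.0055 0.0039] [ 0.058  0.015 -0.164]
35.0 [0.0101 0.0046 0.004 ] [ 0.058  0.015 -0.164]
40.0 [0.0104 0.0036 0.004 ] [ 0.058  0.015 -0.164]
45.0 [0.0107 0.0026 0.004 ] [ 0.058  0.015 -0.164]
50.0 [0.0109 0.0016 0.004 ] [ 0.058  0.015 -0.164]
55.0 [0.011  0.0006 0.0039] [ 0.058  0.015 -0.164]
```

carry_out(rows=[[[0.009,-0.001,0.0035],[0,0,0],0],[[0.009,-0.001,0.0035],[0,0,0],0],[[0.009,-0.001,0.0035],[0,0,0],0],[[0.009,-0.001,0.0035],[0,0,0],0],[[0,0,0],[0,0,0],0],[[0,0,0],[0,0,0],0]])

```text
clock: 5.5
tool_pos: [486.5, 58.2, 99.7]
eef_rot: [[-0.94, 0.084, 0.331], [0.118, 0.989, 0.086], [-0.32, 0.119, -0.94]]
wrist_force: [1.0, 0.2, -0.3]
grip_width: -0.0
grasp_force: 0.0
```

carry_out(rows=[[[0.0091,0.0064,0.0038],[0.058,0.015,-0.164],0],[[0.0096,0.0055,0.0039],[0.058,0.015,-0.164],0],[[0.0101,0.0046,0.004],[0.058,0.015,-0.164],0],[[0.0104,0.0036,0.004],[0.058,0.015,-0.164],0],[[0.0107,0.0026,0.004],[0.058,0.015,-0.164],0],[[0.0109,0.0016,0.004],[0.058,0.015,-0.164],0],[[0.011,0.0006,0.0039],[0.058,0.015,-0.164],0],[[0,0,0],[0,0,0],0],[[0,0,0],[0,0,0],0]])

```text
clock: 6.62
tool_pos: [500.7, 63.6, 105.0]
eef_rot: [[-0.723, 0.607, 0.33], [0.664, 0.743, 0.087], [-0.193, 0.282, -0.94]]
wrist_force: [0.1, 4.1, -1.1]
grip_width: 0.2
grasp_force: 1.5
```

```bash
python3 -c "
from plan import *
print(local(),manip.get_obs()['wrist_force']);go(push(55,0,14),1);go(push(80,0,14),1)
from station import vision
import cv2
b=vision.camera('scene')['pixels'][:,:,::-1];t=vision.camera('top')['pixels'][:,:,::-1]
f=lambda i:cv2.resize(i,(400,400),interpolation=cv2.INTER_CUBIC)
cv2.imwrite('pics/s3.png',cv2.hconcat([f(b[130:200,200:270]),f(t[195:265,215:285])]))"
```

```text
[ 5.55615689 26.6474243  13.60512583] [ 0.13699744  4.0964282  -1.11600255]
target [501.2  63.2 105.6] d mm [ 0.4 -0.3  0.5] deg 0.4 | row x 1 : [ 0.0022 -0.0017  0.0027] [-0.008  -0.0027  0.0103]
target [512.   60.8 109.2] d mm [11.2 -2.7  4.1] deg 24.6 | row x 1 : [ 0.0562 -0.0137  0.0207] [ 0.2808  0.0725 -0.8097]
```

View pics/s3.png

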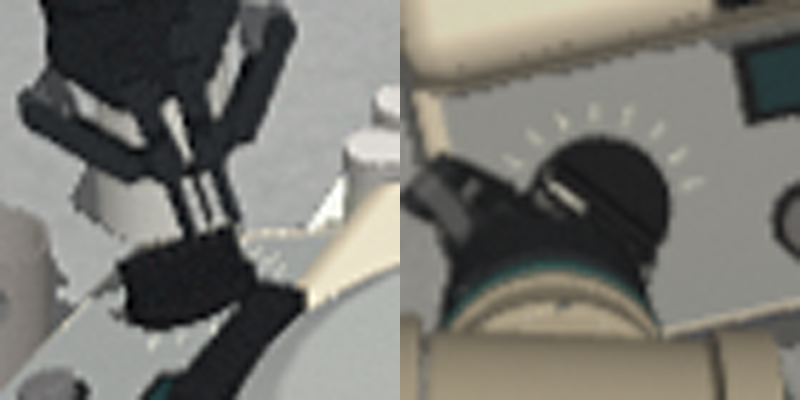

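Pointer slope in the right view is about 45°, which matches click 3 (60°), so the push tracks the model. I'll carry on to 93° nominal.

```bash
python3 -c "
from plan import *
arc(55,93,8,0)"
```

```text
59.8 [ 0.0105 -0.0004  0.0037] [ 0.055  0.014 -0.156]
64.5 [ 0.0105 -0.0013  0.0036] [ 0.055  0.014 -0.156]
69.2 [ 0.0104 -0.0022  0.0035] [ 0.055  0.014 -0.156]
74.0 [ 0.0102 -0.0031  0.0033] [ 0.055  0.014 -0.156]
78.8 [ 0.0099 -0.0039  0.0031] [ 0.055  0.014 -0.156]
83.5 [ 0.0096 -0.0048  0.003 ] [ 0.055  0.014 -0.156]
88.2 [ 0.0092 -0.0056  0.0027] [ 0.055  0.014 -0.156]
93.0 [ 0.0088 -0.0064  0.0025] [ 0.055  0.014 -0.156]
```

carry_out(rows=[[[0.0105,-0.0004,0.0037],[0.055,0.014,-0.156],0],[[0.0105,-0.0013,0.0036],[0.055,0.014,-0.156],0],[[0.0104,-0.0022,0.0035],[0.055,0.014,-0.156],0],[[0.0102,-0.0031,0.0033],[0.055,0.014,-0.156],0],[[0.0099,-0.0039,0.0031],[0.055,0.014,-0.156],0],[[0.0096,-0.0048,0.003],[0.055,0.014,-0.156],0],[[0.0092,-0.0056,0.0027],[0.055,0.014,-0.156],0],[[0.0088,-0.0064,0.0025],[0.055,0.014,-0.156],0],[[0,0,0],[0,0,0],0],[[0,0,0],[0,0,0],0]])

```text
clock: 7.98
tool_pos: [517.0, 57.4, 110.5]
eef_rot: [[-0.195, 0.922, 0.333], [0.981, 0.177, 0.086], [0.02, 0.343, -0.939]]
wrist_force: [1.0, 1.1, 0.5]
grip_width: 0.1
grasp_force: 0.5
```

```bash
python3 -c "
from plan import *
print(local(),manip.get_obs()['wrist_force']);go(push(93,0,14),1);go(push(97,0,14),1);go(push(93,10,14),3);go(push(93,10,60),3,push(93,10,14))
from station import vision
import cv2
b=vision.camera('scene')['pixels'][:,:,::-1];t=vision.camera('top')['pixels'][:,:,::-1]
f=lambda i:cv2.resize(i,(400,400),interpolation=cv2.INTER_CUBIC)
cv2.imwrite('pics/s4.png',cv2.hconcat([f(b[130:200,200:270]),f(t[195:265,215:285])]))"
```

```text
[20.78578842 16.58547329 13.92842741] [0.95717412 1.09113218 0.45944245]
target [517.   57.7 110.6] d mm [0.  0.4 0.1] deg 0.4 | row x 1 : [0.     0.0018 0.0006] [-0.0053  0.0026  0.0116]
target [518.4  56.5 111. ] d mm [ 1.4 -0.8  0.5] deg 3.6 | row x 1 : [ 0.007  -0.0042  0.0025] [ 0.0411  0.0145 -0.1195]
target [515.   67.5 110.8] d mm [-2.  10.2  0.3] deg 0.4 | row x 3 : [-0.0033  0.0169  0.0005] [-0.0018  0.0009  0.0039]
target [499.7  63.6 154.1] d mm [-15.2  -3.9  43.2] deg 0.0 | row x 3 : [-0.0254 -0.0065  0.072 ] [0. 0. 0.]
```

View pics/s4.png

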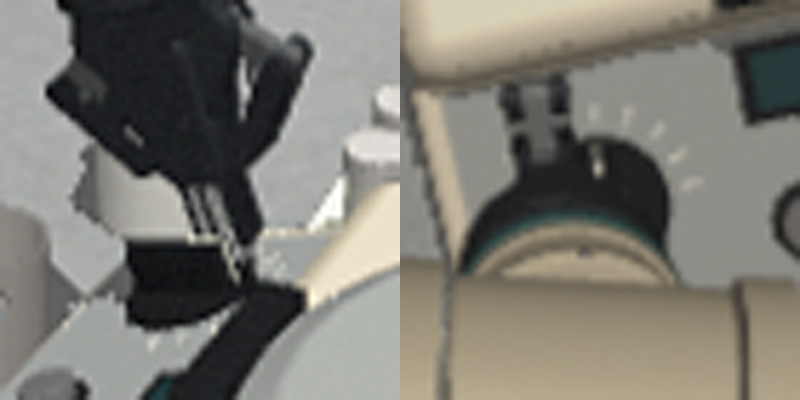

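The white line is now near vertical at right crop (598,160), about in line with tick 5, and the force is low, so the dial has snapped. I'll back off along -t, lift, then check.

carry_out(rows=[[[-0.003,0.017,0],[0,0,0],0],[[-0.003,0.017,0],[0,0,0],0],[[-0.003,0.017,0],[0,0,0],0],[[-0.025,-0.0065,0.072],[0,0,0],0],[[-0.025,-0.0065,0.072],[0,0,0],0],[[-0.025,-0.0065,0.072],[0,0,0],0],[[-0.025,-0.0065,0.072],[0,0,0],0],[[0,0,0],[0,0,0],0]])

```text
clock: 9.07
tool_pos: [495.4, 62.5, 169.9]
eef_rot: [[-0.194, 0.922, 0.335], [0.981, 0.175, 0.086], [0.021, 0.346, -0.938]]
wrist_force: [-0.4, 0.1, -1.0]
grip_width: 0.3
grasp_force: 0.0
```

```bash
python3 -c "
from plan import *
from station import vision
import cv2
print(local(),manip.get_obs()['wrist_force'])
for a in (60,80,100,120):
  print(a,*[((proj('top',dialpt(m,p[4],p[5],np.radians(a),r,28.5))-[215,195]+.5)*400/70+[400,0]).round() for r in (27,11)])
go(start(40,93),4);go(start(14,93),4,start(40,93))
t=vision.camera('top')['pixels'][:,:,::-1];b=vision.camera('scene')['pixels'][:,:,::-1]
f=lambda i:cv2.resize(i,(400,400),interpolation=cv2.INTER_CUBIC)
cv2.imwrite('pics/s5.png',cv2.hconcat([f(b[130:200,200:270]),f(t[195:265,215:285])]))"
```

```text
[22.6833132  26.93313647 76.41401124] [-0.44450841  0.14760696 -1.02881491]
60 [558. 175.] [585. 203.]
80 [577. 162.] [593. 198.]
100 [600. 157.] [602. 196.]
120 [624. 160.] [611. 197.]
target [492.8 -52.8 119.8] d mm [  -2.7 -115.3  -50.1] deg 0.5 | row x 4 : [-0.0033 -0.1441 -0.0627] [-0.0018  0.0018  0.0036]
target [501.4 -50.5  95.3] d mm [  8.6   2.2 -24.4] deg 0.0 | row x 4 : [ 0.0108  0.0028 -0.0305] [0. 0. 0.]
```

View pics/s5.png

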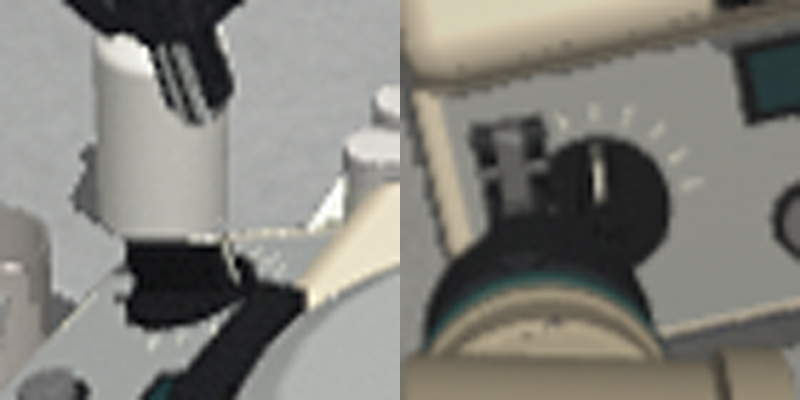

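The line from (597,145) to (600,195) matches the prediction for 100° (click 5), so four clicks are done. Now the start button: move across, then down to 3 mm above it.

carry_out(rows=[[[-0.0125,-0.118,-0.022],[0,0,0],0],[[-0.0125,-0.118,-0.022],[0,0,0],0],[[-0.0125,-0.118,-0.022],[0,0,0],0],[[-0.0125,-0.118,-0.022],[0,0,0],0],[[-0.0125,-0.118,-0.022],[0,0,0],0],[[0.023,0.006,-0.066],[0,0,0],0],[[0.023,0.006,-0.066],[0,0,0],0],[[0.023,0.006,-0.066],[0,0,0],0],[[0.023,0.006,-0.066],[0,0,0],0],[[0,0,0],[0,0,0],0],[[0,0,0],[0,0,0],0]])

```text
clock: 10.55
tool_pos: [500.9, -50.3, 93.3]
eef_rot: [[-0.195, 0.923, 0.332], [0.981, 0.176, 0.086], [0.021, 0.342, -0.939]]
wrist_force: [-1.7, -0.0, 1.1]
grip_width: -0.2
grasp_force: 0.7
```

```bash
python3 -c "
from plan import *
print(manip.get_obs()['wrist_force'])
go(start(14,93),1);go(start(11,93),1);go(start(6.5,93),4)
from station import vision
import cv2
b=vision.camera('scene')['pixels'][:,:,::-1]
cv2.imwrite('pics/s6.png',cv2.resize(b[140:230,150:270],(800,600),interpolation=cv2.INTER_CUBIC))"
```

```text
[-1.70001328 -0.00960314  1.14862821]
target [501.4 -50.5  95.3] d mm [ 0.5 -0.2  2. ] deg 0.4 | row x 1 : [ 0.0025 -0.001   0.01  ] [-0.0073  0.0005  0.0132]
target [502.4 -50.3  92.5] d mm [ 1.5  0.1 -0.8] deg 0.4 | row x 1 : [ 0.0075  0.0003 -0.0041] [-0.0073  0.0005  0.0132]
target [503.9 -49.9  88.3] d mm [ 3.   0.4 -5. ] deg 0.4 | row x 4 : [ 0.0037  0.0005 -0.0063] [-0.0018  0.0001  0.0033]
```

View pics/s6.png

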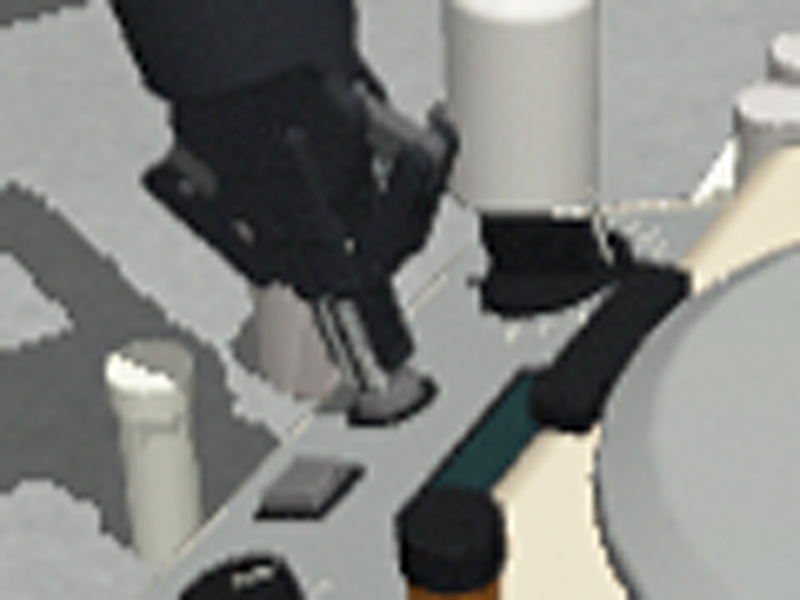

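The tip rests on the start button at about (375,385), near its middle and clear of the stop button. Now I press.

carry_out(rows=[[[0.002,0.0005,-0.006],[0,0,0],0],[[0.002,0.0005,-0.006],[0,0,0],0],[[0.002,0.0005,-0.006],[0,0,0],0],[[0.002,0.0005,-0.006],[0,0,0],0],[[0,0,0],[0,0,0],0],[[0,0,0],[0,0,0],0],[[0,0,0],[0,0,0],0]])

```text
clock: 11.48
tool_pos: [502.8, -50.2, 88.9]
eef_rot: [[-0.194, 0.923, 0.333], [0.981, 0.175, 0.086], [0.021, 0.343, -0.939]]
wrist_force: [-3.4, 0.5, 6.6]
grip_width: 0.2
grasp_force: 3.3
```

carry_out(rows=[[[0.0015,0.0005,-0.005],[0,0,0],0],[[0,0,0],[0,0,0],0],[[0,0,0],[0,0,0],0]])

```text
clock: 11.85
tool_pos: [503.0, -50.2, 88.8]
eef_rot: [[-0.194, 0.923, 0.333], [0.981, 0.176, 0.086], [0.021, 0.343, -0.939]]
wrist_force: [-11.2, -0.4, 15.0]
grip_width: 0.3
grasp_force: 8.7
```

It has bottomed after about 4.9 mm of travel, so it's fully pressed. Now I withdraw along the normal.

carry_out(rows=[[[-0.01,-0.0025,0.028],[0,0,0],0],[[-0.02,-0.005,0.056],[0,0,0],0],[[-0.03,-0.008,0.085],[0,0,0],0],[[-0.03,-0.008,0.085],[0,0,0],0],[[-0.03,-0.008,0.085],[0,0,0],0],[[-0.03,-0.008,0.085],[0,0,0],0],[[-0.03,-0.1,0.05],[0,0,0],0],[[-0.03,-0.1,0.05],[0,0,0],0],[[-0.03,-0.1,0.05],[0,0,0],0],[[-0.03,-0.1,0.05],[0,0,0],0],[[0,0,0],[0,0,0],0],[[0,0,0],[0,0,0],0]])

```text
clock: 13.35
tool_pos: [448.6, -137.5, 211.6]
eef_rot: [[-0.194, 0.923, 0.331], [0.981, 0.175, 0.087], [0.022, 0.342, -0.939]]
wrist_force: [-0.0, -0.4, 0.5]
grip_width: 0.1
grasp_force: 0.0
```

```bash
python3 -c "
from station import vision,manip
import cv2
print(manip.get_obs()['wrist_force'])
t=vision.camera('top')['pixels'][:,:,::-1];b=vision.camera('scene')['pixels'][:,:,::-1]
f=lambda i:cv2.resize(i,(400,400),interpolation=cv2.INTER_CUBIC)
cv2.imwrite('pics/s7.png',cv2.hconcat([f(b[140:270,140:270]),f(t[170:300,215:345])]))"
```

```text
[-0.04058968 -0.41265081  0.48582916]
```

View pics/s7.png

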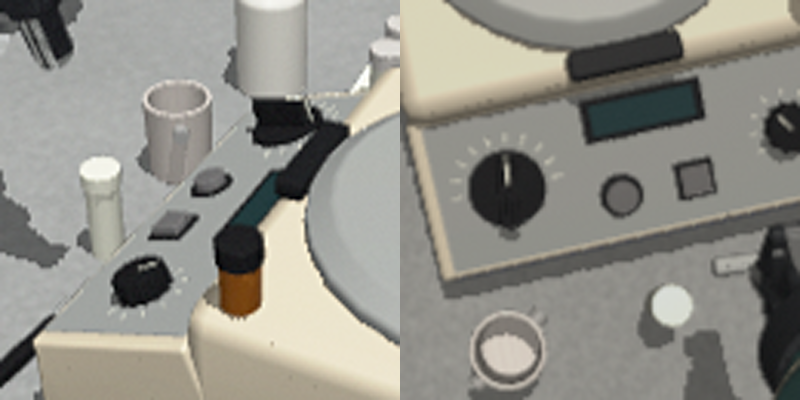

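The dial points at tick 5 (line at right crop (506,170)). The start button is out again at (622,195), the stop button and speed knob are unchanged, the bystanders are in place and the arm is clear.

```bash
python3 -c "
from station import job
print(job.job_done())"
```

```text
the job is handed in; nothing more can be done
None
```

The timer dial went four clicks clockwise, from click 1 to click 5. The start button was then pressed fully in and sprang back out, nothing else was moved, and the job was handed in at about 13 s.

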